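Third hand for the necklace rail

TASK

Be my third hand while I screw the last cup hooks into the necklace rail: first take the sanding block out of the gap between the rail and the padded fence and lay it flat in the wooden tray, then slide the rail along the board, square up against both blue foam pads, and push it steadily with about 12 N so that each pad is squeezed to about half its thickness. Never squash a pad flat, do not disturb the other things on the table, and finish still holding that push: do not let go or back away.

Things in the scene. Friction and masses are not known exactly. Their poses are not given: they have to be found in the camera images.
- board: White-faced assembly board, 300 (x) x 280 (y) x 12 mm thick, fixed to the table (it cannot move). Origin: centre of its underside, on the table. Its +x axis points to the fence on its far edge; all pushing is along +x. Its slick waxed face, 12 mm above the table, has a friction coefficient of only 0.12 to 0.18.
- fence: Fixed wooden fence strip along the board's far edge, 28 (x) x 280 (y) x 22 mm high (top 34 mm above the table), parallel to the board's y axis. Origin: centre of its underside, 136 mm along +x from the board's centre, on the board's top. Its near face lies 14 mm towards -x from its origin and carries the two blue foam pads.
- foam_left_face (a point): Centre of the near face of the left (+y) blue foam pad. The pad is 80 mm along the fence, 18 mm high and 10 mm thick; its centre is 70 mm to +y of the fence's middle and 11 mm above the board. The point moves with the foam as it is squeezed.
- foam_right_face (a point): The same for the right (-y) blue foam pad, centred 70 mm to -y of the fence's middle.
- foam_left (a joint): How far the left foam pad is squeezed, in m: 0 at rest (10 mm thick), 0.005 at half thickness, 0.009 squashed flat. It springs back with 1.2 N per mm, so 6 N on a pad squeezes it to half.
- foam_right (a joint): The same for the right foam pad, 1.2 N per mm; 6 N on each pad, 12 N on both.
- rail: Necklace rail: pale wooden bar 45 (x) x 220 (y) x 22 mm high, 0.12 to 0.24 kg, loose on the board, its far long side 115 to 130 mm from the foam. Origin: centre of its underside; y along its length, +x towards the fence. Two brass cup hooks stand 32 mm up from its top at y = -80 and -40 mm; three pilot holes at 0, 40, 80 mm are empty. Slides easily (see board).
- rail_near (a point): Middle of the rail's near long side (the side away from the fence), 22.5 mm towards -x from its centre and 11 mm above the board: where to push with the fingers, which must stay on this side (there is no room for a finger between rail and foam).
- sanding_block: Cork sanding block with a dark red abrasive sole, 70 (x) x 36 (y) x 25 mm high, about 0.06 kg, loose on the board between the rail and the fence, its long side roughly across the gap. Origin: centre of its underside. Grip it from above across the 36 mm (its y axis).
- tray: Open dark wooden tool tray, fixed, outside 200 (x) x 140 (y) x 28 mm high, walls 6 mm, floor 6 mm thick, standing on the table to the left or right of the board. Empty. Origin: centre of its underside.
- display: Earring display, a white box with a wooden top 180 x 130 mm and three upright cards, 110 mm high in all. Origin: centre of its underside. Stands on the side where the tray is not. Leave alone.
- dish: White ceramic dish of spare cup hooks, 80 mm across, 24 mm high, beyond the fence. Origin: centre of its underside. Leave alone.
- screwdriver: Screwdriver, 170 mm long with orange handle, lying on the table just beyond the fence. Leave alone.
- tumbler: Glass tumbler, 74 mm across, 110 mm high, on the right (-y) side. Origin: centre of its underside. Leave alone.
Things that resemble listed ones, but are neither listed nor needed, are in the scene too. What is meant by the sanding_block is not pink, and is the larger of those in its own colour.

How it is judged:
By the outcome, as a careful person would: the job done as asked, in the order asked, and still so for the second after the job is handed in, while the arm keeps its last pose, push and grip.
It also fails if it takes over 67 s, if anything falls off the work surface, if the arm or the gripper's body presses on something with over 40 N, if the wrist force passes 120 N, or if a joint passes its speed limit or range.

ROBOT

A 6-joint arm with a two-finger parallel gripper is mounted at the origin on the work surface. World frame = base frame: x ahead of the robot, y to its left, z up, the work surface at z = 0. Lengths are in mm, angles in rad, forces in N, time in s.
With the tool pointing down it reaches from about 375 to 900 mm from the base axis. Payload 3.1 kg.
Tool frame: the origin (TCP) lies on the mounting face of the last link; the fingertips stand 182 mm ahead of it and the grasp point (between the pads) lies 164 mm ahead of it (bot.tips_ahead is the distance from the TCP to the fingertips, in mm); z points along the fingers, y is the line along which they close (so a half turn about z gives the same grasp; the last joint's range is limited). The gripper opens to 87 mm and grips with 3 to 60 N. Pads are 19 mm wide; open, the fingers measure 117 mm over their backs; the gripper's body (75 mm by 190 mm) begins 51 mm behind the grasp point.
Start: joints at [1.095, 0.527, 1.433, -0, 1.181, -0.178], TCP at [183.346, 597.48, 404.748] pointing down, gripper open.
Joint ranges: [-3.08, 3.08], [-0.75, 2.2], [0.22, 2.44], [-1.43, 4.57], [0, 2.65], [-2.85, 2.85]. Speed limits (rad/s): [2.79, 2.79, 3.14, 3.14, 3.14, 3.14].

INTERFACE

Orientations are given as a unit quaternion [x, y, z, w].
In Python, from cell import bot gives the robot as it stands. The module is installed in compiled form; this text tells all that it offers.
- The arm moves only by the tool send_rows, never from a script. Its argument "series" is one flat list of numbers, 7 for each row, row after row: the shift along the tool's x, y, z in a scale on which 1.0 is 60 cm, then the turn, a rotation vector about the tool's x, y, z in normalised numbers (1 is 120 degrees), then the opening, from -1 (shut) to 1 (fully open). In form: [tx, ty, tz, wx, wy, wz, fingers, tx, ty, tz, wx, wy, wz, fingers, ...]. A call has 1 to 20 rows; each row is the pose to reach, as a shift and turn from the pose commanded when the call began, along the tool's axes at that moment; what a row does not reach only later rows make up. A row lasts 1/12 s, in which the tool goes at most 41.7 mm and 7.16 degrees, less where a joint would pass 70% of its speed; a pose out of reach is approached as far as the arm can. A call with a gripper value outside its range is refused whole. The fingers move at their own pace and stop on an object; "newtons" is the grip in N (left out, the last holds). Time passes only in rows, so rows that repeat a pose let the fingers close. It gives the time, the measured TCP pose, the force, the opening and the grip force at its end, in the units of the state.
- bot.sense(): the state, without advancing time (a new reading comes with each control period).
- bot.snapshot(name): name is "scene" or "top"; returns a dict with "color" (400x640x3 uint8, red, green, blue), "intrinsics" (3x3 intrinsics, pixels), "dist" ([k1, k2, p1, p2, k3] as OpenCV has them; the pictures are not rectified), "T" (4x4, takes a point from camera to world coordinates). Camera axes: x right, y up, looking along -z (the intrinsics and any distortion apply to the point x, -y, -z); pixel columns grow to the right and rows downward; lengths in mm; the calibration is good to about 2 mm. A picture is of the moment at which its call begins. There is no depth.
- bot.job_done(): hands the job in; it is judged then, once.
Trained networks look in a picture, given as the dict that the camera call returned (one of the last four; its "shot" number tells which), for a name from the list of things; names that differ only in an ending like _2 or _b are one class to them, and where a whole thing is asked for, a point or a joint stands for the part that bears it (a point fixed in the world has none). Each returns a list of dicts, best first, with "confidence" (0 to 1); they miss things now and then, are a little off and sometimes report something else, mostly with a low value. They report only what shows in the picture. A call takes as long as a camera call. They do not tell look-alikes from the thing itself.
- bot.look_for(picture, thing): "at" ([column, row] in pixels, amid what is visible of it).
- bot.trace(picture, thing): "pixels" (400x640 bool, what is visible of it) and "at" ([column, row] in pixels, amid what is visible of it).
The state is a dict: "t": time; "joints": joint angles; "qvel": joint speeds; "effort": joint torques, N m; "position": TCP position; "tool_rot": TCP orientation; "wrist_force": force on the tool from outside, world axes, zero at the start; "moment": the same for the moment, N m; "width": finger opening in mm; "grasp_force": force on a finger pad.
Only numpy, scipy, OpenCV 4.12 (cv2) and the standard library are available. Lean on these libraries where they do the work, as an engineer would, in place of code of your own. Each camera call takes 0.05 s, during which the arm holds its last target. There are 200 camera calls.

## Working session

There is one attempt and no reset: what is moved stays moved. The work goes in short steps, Python scripts to look and compute and a tool call to move; the robot and the scene stay as the last step left them, time stands still between calls to the robot, and variables do not carry over. Pictures are saved under pics/ and viewed, at most 10 in all, crops included, and the job is handed in when it is done.

Besides the shell and the picture viewer there is one more tool, called after "Emit:" in YAML: its name, and indented under it one key for each argument. send_rows: Moves the arm, as the interface text tells. Its arguments: {"type":"object","properties":{"series":{"type":"array","items":{"type":"number"}},"newtons":{"type":"number"}},"required":["series"]}

```bash
mkdir -p pics; cat > h.py <<'E'
import numpy as np, cv2
from cell import bot
def shot(n,save=None):
    p=bot.snapshot(n)
    if save: cv2.imwrite('pics/'+save,p['color'][:,:,::-1])
    return p
def ray(p,px):
    K=np.array(p['intrinsics'],float);d=np.array(p['dist'],float);T=np.array(p['T'])
    u=cv2.undistortPoints(np.array(px,float).reshape(-1,1,2),K,d).reshape(-1,2)
    v=np.c_[u[:,0],-u[:,1],-np.ones(len(u))]@T[:3,:3].T
    return T[:3,3],v
def onz(p,px,z):
    o,v=ray(p,px); s=(z-o[2])/v[:,2]; return o+v*s[:,None]
def proj(p,X):
    K=np.array(p['intrinsics'],float);d=np.array(p['dist'],float);T=np.array(p['T'])
    c=(np.array(X,float).reshape(-1,3)-T[:3,3])@T[:3,:3]; c[:,1:]*=-1
    return cv2.projectPoints(c,np.zeros(3),np.zeros(3),K,d)[0].reshape(-1,2)
E
python3 - <<'E'
from h import *
np.set_printoptions(precision=1,suppress=True)
print({k:np.round(v,3) for k,v in bot.sense().items()})
for n in('top','scene'):
    p=shot(n,n+'0.png'); print(n,np.array(p['T'])[:3,3],p['intrinsics'][0])
    for t in('sanding_block','rail','foam_left_face','foam_right_face','tray','board','fence','tumbler','display'):
        print(t,[(np.round(r['at'],0),round(r['confidence'],2)) for r in bot.look_for(p,t)])
E
```

```text
{'t': np.float64(0.0), 'joints': array([ 1.1,  0.5,  1.4, -0. ,  1.2, -0.2]), 'qvel': array([ 0.,  0., -0., -0.,  0., -0.]), 'effort': array([ -0. , -44. , -17.7,   0.1,   0.1,  -0. ]), 'position': array([183.2, 597.2, 403.8]), 'tool_rot': array([ 0.1,  1. , -0. , -0. ]), 'wrist_force': array([ 0.6,  1.3, -0.5]), 'moment': array([-0., -0., -0.]), 'grasp_force': np.float64(0.0), 'width': np.float64(87.438)}
top [ 439.2   -5.4 1141.4] [432.5   0.  319. ]
sanding_block [(array([335., 206.]), 0.91), (array([189., 198.]), 0.91), (array([203., 158.]), 0.73)]
rail [(array([312., 242.]), 0.88), (array([319., 221.]), 0.6)]
foam_left_face [(array([302., 173.]), 0.54)]
foam_right_face [(array([356., 185.]), 0.64)]
tray [(array([468., 258.]), 0.67), (array([312., 238.]), 0.42)]
board [(array([321., 219.]), 0.67)]
fence [(array([333., 178.]), 0.57), (array([316., 237.]), 0.51)]
tumbler [(array([450., 152.]), 0.81)]
display [(array([181., 250.]), 0.68)]
scene [1262.6  683.7  802. ] [477.7   0.  317.7]
sanding_block [(array([308., 204.]), 0.83), (array([420., 294.]), 0.82), (array([382., 313.]), 0.58)]
rail [(array([346., 200.]), 0.96), (array([309., 234.]), 0.58)]
foam_left_face [(array([312., 236.]), 0.51), (array([264., 144.]), 0.29)]
foam_right_face [(array([277., 201.]), 0.45)]
tray [(array([263., 143.]), 0.88)]
board [(array([323., 214.]), 0.79)]
fence [(array([288., 225.]), 0.87)]
tumbler [(array([200., 167.]), 0.76), (array([290., 225.]), 0.67)]
display [(array([456., 249.]), 0.9)]
```

View pics/top0.png

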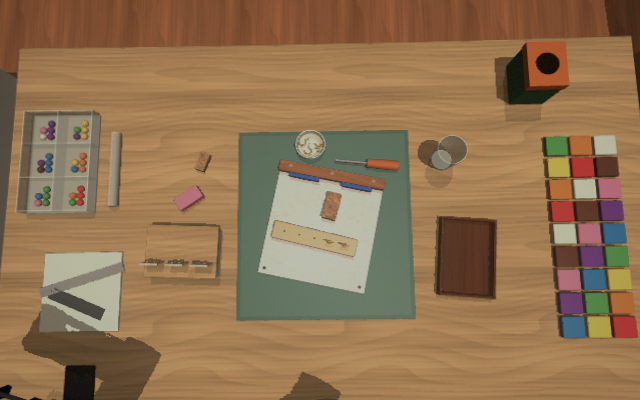

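View pics/scene0.png

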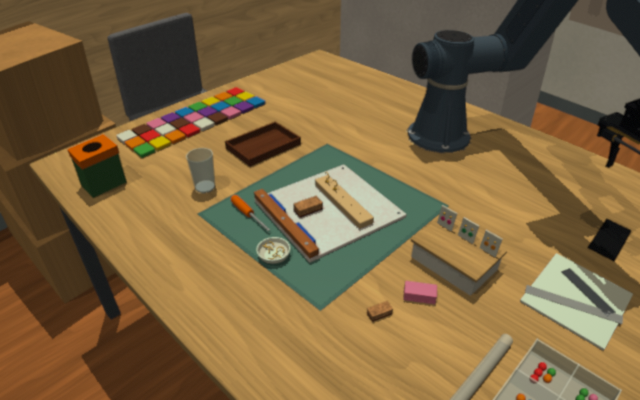

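Cork-type candidates in the top picture are (332,206) in the gap on the board, the small cork block at (203,161), and the pink block at (189,198). The first fits: it is the larger cork one, not pink, and it sits between rail and fence. The tray is on the right at (467,258), the tumbler at (450,152) and the display on the left at (181,250). I'll fit the poses next and confirm with an enlarged crop.

```bash
cat > fit.py <<'E'
from h import *
from scipy.optimize import minimize
def box(x,y,yaw,sx,sy,z0,z1):
    c,s=np.cos(yaw),np.sin(yaw)
    return np.array([[x+c*a*sx/2-s*b*sy/2,y+s*a*sx/2+c*b*sy/2,z] for a in(-1,1) for b in(-1,1) for z in(z0,z1)])
def hullpx(p,B): return cv2.convexHull(proj(p,B).astype(np.float32))[:,0]
def render(p,B,S=4):
    m=np.zeros((400*S,640*S),np.uint8)
    cv2.fillConvexPoly(m,np.round((hullpx(p,B)+.5)*S*16-8).astype(np.int32),1,shift=4)
    return cv2.resize(m.astype(np.float32),(640,400),interpolation=cv2.INTER_AREA)
def fit(pm,x0,dims):
    def cost(v):
        c=0
        for p,m in pm:
            r=render(p,box(v[0]*1,v[1]*1,v[2]/100,*dims)); c+=1-np.minimum(r,m).sum()/np.maximum(r,m).sum()
        return c/len(pm)
    v0=np.array([x0[0],x0[1],x0[2]*100])
    s=np.vstack([v0,v0+[8,0,0],v0+[0,8,0],v0+[0,0,8]])
    r=minimize(cost,v0,method='Nelder-Mead',options=dict(initial_simplex=s,xatol=.05,fatol=1e-5))
    return np.array([r.x[0],r.x[1],r.x[2]/100]),r.fun
def masks(t,near,pics):
    out=[]
    for p in pics:
        q=proj(p,near)[0]
        rs=[r for r in bot.trace(p,t) if np.hypot(*(np.array(r['at'])-q))<22]
        if rs: out.append((p,np.array(rs[0]['pixels']).astype(np.float32)))
    return out
E
python3 - <<'E'
from fit import *
np.set_printoptions(precision=3,suppress=True)
pt=shot('top');ps=shot('scene')
D=dict(sanding_block=((332,206),(70,36,12,37)),rail=((314,239),(45,220,12,34)),fence=((332,175),(28,280,12,34)),board=((321,220),(300,280,0,12)),tray=((467,258),(200,140,0,28)))
im=cv2.resize(pt['color'][:,:,::-1],None,fx=4,fy=4,interpolation=cv2.INTER_CUBIC)
for t,(px,d) in D.items():
    g=onz(pt,px,d[3])[0]; ms=masks(t,g,[pt,ps])
    for sel in (ms,ms[:1],ms[1:]):
        if not sel: continue
        v,c=fit(sel,[g[0],g[1],0 if t=='tray' else -.2],d); print(t,len(sel),v,round(c,3))
        if sel is ms:
            B=box(*v,*d); cv2.polylines(im,[np.int32((proj(pt,B[[1,3,7,5]])+.5)*4)],True,(0,255,0),1)
cv2.imwrite('pics/crop1.png',im[560:1160,1000:1700]); 
for f in np.array([(280,166),(383,183),(364,291),(259,271)]): print(onz(pt,f,12))
E
```

```text
sanding_block 2 [590.527 -20.142  -0.279] 0.104
sanding_block 1 [590.09  -20.982  -0.276] 0.079
sanding_block 1 [593.273 -17.37   -0.259] 0.054
rail 2 [506.956  26.582  -0.249] 0.051
rail 1 [506.784  26.597  -0.244] 0.04
rail 1 [507.844  28.997  -0.25 ] 0.064
fence 2 [671.872 -20.722  -0.209] 0.146
fence 1 [671.481 -20.67   -0.21 ] 0.162
fence 1 [672.353 -21.411  -0.206] 0.126
board 2 [540.826   6.017  -0.212] 0.218
board 1 [541.736   6.072  -0.207] 0.176
board 1 [539.719   6.126  -0.22 ] 0.258
tray 2 [ 455.193 -362.783   -0.09 ] 0.049
tray 1 [ 455.426 -362.904   -0.091] 0.032
tray 1 [ 456.297 -362.551   -0.084] 0.064
[[700.878 115.752  12.   ]]
[[ 650.56  -157.342   12.   ]]
[[370.632 -99.746  12.   ]]
[[424.222 169.818  12.   ]]
```

View pics/crop1.png

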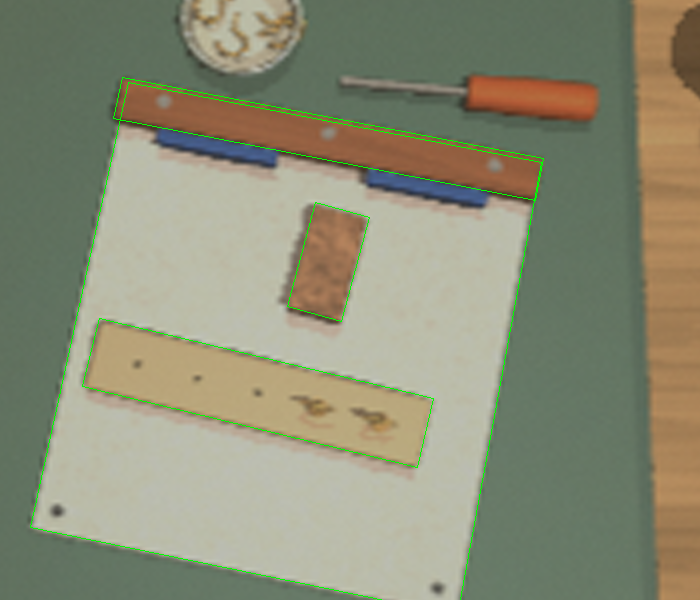

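The crop confirms the block on the board as the sanding block: cork, large, and framed by the fitted outline. The rail, fence and board outlines line up as well, so the poses hold. I'll work out the moves now.

```bash
cat > rel.py <<'E'
from h import *
import sys
from scipy.spatial.transform import Rotation as R
def rel(xyz,yaw_deg,cmd=None):
    """target of the fingertips, tool x heading (mod 180)"""
    s=bot.sense(); T=R.from_quat(s['tool_rot']); P=np.array(s['position'])
    c=min((yaw_deg+k*180 for k in(-1,0,1)),key=lambda k:abs((R.from_euler('z',k,degrees=True)*R.from_quat([1,0,0,0])*T.inv()).magnitude()))
    G=R.from_euler('z',c,degrees=True)*R.from_quat([1,0,0,0])
    t=np.array(xyz)+[0,0,bot.tips_ahead]
    print('t %.2f'%s['t'],'shift cm',np.round(T.inv().apply(t-P)/10,2),'turn',np.round((T.inv()*G).as_rotvec(degrees=True),2),'pos',np.round(P,1),'F',np.round(s['wrist_force'],2),'w',round(float(s['width']),1),'j6',round(s['joints'][5],2))
if __name__=='__main__':
    a=[float(x) for x in sys.argv[1:]]; rel(a[:3],a[3])
E
python3 rel.py 590.8 -20 130 -15.9
```

```text
t 1.60 shift cm [-57.07 -47.07   9.25] turn [-0.   -0.   -1.16] pos [183.3 597.5 404.7] F [ 0.11 -0.28 -0.33] w 87.0 j6 -0.18
```

The manual's scale: shifts go in shares of 60 cm and turns go in shares of 120 degrees. Converting my numbers, -57.1 cm / 60 = -0.9517, 1.6 cm / 60 = 0.0267, -1.2 degrees / 120 = -0.01.

Emit:
send_rows:
  series: [-0.0667,-0.055,0.01,0,0,-0.0008,1,-0.1167,-0.0967,0.0183,0,0,-0.0017,1,-0.1667,-0.1383,0.0267,0,0,-0.0025,1,-0.2167,-0.18,0.035,0,0,-0.0033,1,-0.2667,-0.2217,0.0433,0,0,-0.0042,1,-0.3167,-0.2633,0.0517,0,0,-0.0042,1,-0.3667,-0.305,0.06,0,0,-0.005,1,-0.4167,-0.3467,0.0683,0,0,-0.005,1,-0.4667,-0.3867,0.0767,0,0,-0.0058,1,-0.5167,-0.4283,0.085,0,0,-0.0058,1,-0.5667,-0.4683,0.0917,0,0,-0.0067,1,-0.6167,-0.51,0.1,0,0,-0.0067,1,-0.6667,-0.5517,0.1083,0,0,-0.0075,1,-0.7167,-0.5917,0.1167,0,0,-0.0083,1,-0.7667,-0.6333,0.125,0,0,-0.0083,1,-0.8167,-0.6733,0.1333,0,0,-0.0092,1,-0.8667,-0.715,0.1417,0,0,-0.0092,1,-0.9167,-0.7567,0.15,0,0,-0.01,1,-0.9517,-0.785,0.155,0,0,-0.01,1,-0.9517,-0.785,0.155,0,0,-0.01,1]

```text
t: 3.27
position: [594.5, -25.4, 311.5]
tool_rot: [0.14, 0.99, -0.001, 0.003]
wrist_force: [-0.1, 0.9, 0.4]
width: 87.0
grasp_force: 0.0
```

```bash
python3 rel.py 590.8 -20 15 -15.9
```

```text
t 3.27 shift cm [ 0.58  0.43 11.43] turn [-0.06  0.35 -0.24] pos [594.5 -25.4 311.5] F [-0.11  0.87  0.41] w 87.0 j6 -1.52
```

In the tool's units: 6 cm / 60 = 0.1, 4 cm / 60 = 0.0667.

Emit:
send_rows:
  series: [0,0,0.0333,0,0,0,1,0,0,0.0667,0,0,0,1,0,0,0.1,0,0,0,1,0,0,0.1,0,0,0,1,0,0,0.1,0,0,0,1,0,0,0.1,0,0,0,1]

```text
t: 3.77
position: [591.3, -20.0, 252.6]
tool_rot: [0.138, 0.99, -0.0, 0.001]
wrist_force: [0.3, 0.2, 0.7]
width: 86.9
grasp_force: 0.0
```

```bash
python3 rel.py 590.8 -20 15 -15.9
```

```text
t 3.77 shift cm [ 0.05 -0.01  5.54] turn [0.01 0.06 0.06] pos [591.3 -20.  252.6] F [0.27 0.17 0.7 ] w 86.9 j6 -1.52
```

In the tool's units: 5.5 cm / 60 = 0.0917, 5 cm / 60 = 0.0833.

Emit:
send_rows:
  series: [0,0,0.025,0,0,0,1,0,0,0.05,0,0,0,1,0,0,0.07,0,0,0,1,0,0,0.0833,0,0,0,1,0,0,0.0917,0,0,0,1,0,0,0.0917,0,0,0,1,0,0,0.0917,0,0,0,0.3,0,0,0.0917,0,0,0,0,0,0,0.0917,0,0,0,-1,0,0,0.0917,0,0,0,-1,0,0,0.0917,0,0,0,-1,0,0,0.0917,0,0,0,-1,0,0,0.0917,0,0,0,-1,0,0,0.0917,0,0,0,-1,0,0,0.0917,0,0,0,-1,0,0,0.0917,0,0,0,-1]
  newtons: 15

```text
t: 5.1
position: [591.0, -20.3, 196.7]
tool_rot: [0.138, 0.99, 0.0, -0.0]
wrist_force: [0.1, -0.2, 1.2]
width: 36.0
grasp_force: 15.0
```

In the tool's units: -12 cm / 60 = -0.2, -11 cm / 60 = -0.1833.

Emit:
send_rows:
  series: [0,0,-0.0083,0,0,0,-1,0,0,-0.025,0,0,0,-1,0,0,-0.05,0,0,0,-1,0,0,-0.0833,0,0,0,-1,0,0,-0.1167,0,0,0,-1,0,0,-0.15,0,0,0,-1,0,0,-0.1833,0,0,0,-1,0,0,-0.2,0,0,0,-1,0,0,-0.2,0,0,0,-1,0,0,-0.2,0,0,0,-1]

```text
t: 5.93
position: [590.9, -20.3, 317.3]
tool_rot: [0.138, 0.99, -0.0, 0.001]
wrist_force: [-0.7, 0.5, -1.0]
width: 35.9
grasp_force: 15.0
```

```bash
python3 rel.py 455.3 -362.8 135 -5.2
```

```text
t 5.93 shift cm [  3.69 -36.65   0.  ] turn [ -0.     0.07 -10.66] pos [590.9 -20.3 317.3] F [-0.68  0.48 -0.99] w 35.9 j6 -1.52
```

In the tool's units: -36.7 cm / 60 = -0.6117, -35.5 cm / 60 = -0.5917, -10.7 degrees / 120 = -0.0892.

Emit:
send_rows:
  series: [0.0033,-0.025,0,0,0,-0.0083,-1,0.0083,-0.0667,0,0,0,-0.0167,-1,0.0133,-0.1167,0,0,0,-0.025,-1,0.0183,-0.1667,0,0,0,-0.0333,-1,0.0233,-0.2167,0,0,0,-0.0417,-1,0.0283,-0.2667,0,0,0,-0.05,-1,0.0333,-0.3167,0,0,0,-0.0583,-1,0.0383,-0.3667,0,0,0,-0.0667,-1,0.0433,-0.4167,0,0,0,-0.075,-1,0.0483,-0.4667,0,0,0,-0.0833,-1,0.0533,-0.5167,0,0,0,-0.0892,-1,0.0583,-0.5583,0,0,0,-0.0892,-1,0.06,-0.5917,0,0,0,-0.0892,-1,0.0617,-0.6117,0,0,0,-0.0892,-1,0.0617,-0.6117,0,0,0,-0.0892,-1,0.0617,-0.6117,0,0,0,-0.0892,-1,0.0617,-0.6117,0,0,0,-0.0892,-1]

```text
t: 7.35
position: [455.2, -361.9, 316.0]
tool_rot: [0.045, 0.999, 0.001, -0.001]
wrist_force: [-0.1, 0.1, -1.1]
width: 35.9
grasp_force: 15.0
```

```bash
python3 rel.py 455.3 -362.8 9.5 -5.2; python3 -c "
from h import *
shot('top','top1.png')"
```

```text
t 7.35 shift cm [-0.04 -0.11 12.43] turn [ 0.12 -0.08  0.07] pos [ 455.2 -361.9  316. ] F [-0.14  0.09 -1.05] w 35.9 j6 -2.35
```

View pics/top1.png

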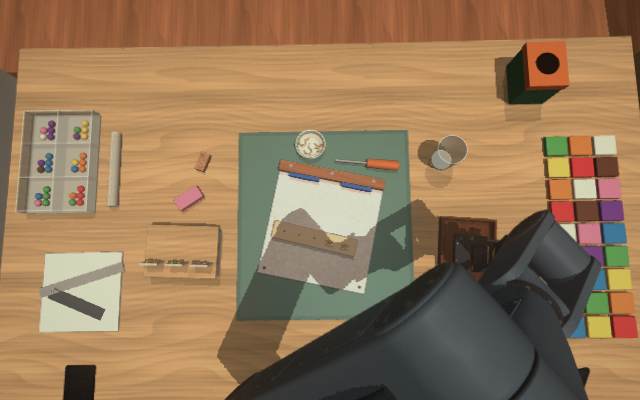

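The gap on the board is now clear and the gripper is over the tray at (468,245). Lowering and releasing.

In the tool's units: 12.4 cm / 60 = 0.2067, 12.2 cm / 60 = 0.2033.

Emit:
send_rows:
  series: [0,0,0.025,0,0,0,-1,0,0,0.0667,0,0,0,-1,0,0,0.1083,0,0,0,-1,0,0,0.15,0,0,0,-1,0,0,0.175,0,0,0,-1,0,0,0.1917,0,0,0,-1,0,0,0.2,0,0,0,-1,0,0,0.2033,0,0,0,-1,0,0,0.2067,0,0,0,-1,0,0,0.2067,0,0,0,-1,0,0,0.2067,0,0,0,-1,0,0,0.2067,0,0,0,-1]

```text
t: 8.4
position: [455.3, -363.5, 193.6]
tool_rot: [0.045, 0.999, -0.001, 0.001]
wrist_force: [-0.3, -0.3, -0.9]
width: 35.8
grasp_force: 15.0
```

In the tool's units: 0.25 cm / 60 = 0.0042, 0.2 cm / 60 = 0.0033.

Emit:
send_rows:
  series: [0,0,0.0017,0,0,0,-1,0,0,0.0033,0,0,0,-1,0,0,0.0042,0,0,0,-1,0,0,0.0042,0,0,0,-1]

```text
t: 8.73
position: [455.2, -363.4, 190.7]
tool_rot: [0.045, 0.999, -0.0, 0.0]
wrist_force: [-1.1, 0.4, 3.0]
width: 36.0
grasp_force: 15.0
```

Touchdown reads +3 N, so I'll release and rise.

In the tool's units: -13 cm / 60 = -0.2167, -12.5 cm / 60 = -0.2083.

Emit:
send_rows:
  series: [0,0,0,0,0,0,0,0,0,0,0,0,0,0.2,0,0,0,0,0,0,0.35,0,0,0,0,0,0,0.35,0,0,0,0,0,0,0.35,0,0,-0.0167,0,0,0,0.35,0,0,-0.05,0,0,0,0.35,0,0,-0.0917,0,0,0,0.35,0,0,-0.1333,0,0,0,0.35,0,0,-0.175,0,0,0,1,0,0,-0.2083,0,0,0,1,0,0,-0.2167,0,0,0,1,0,0,-0.2167,0,0,0,1,0,0,-0.2167,0,0,0,1]

```text
t: 9.9
position: [454.8, -362.9, 320.1]
tool_rot: [0.045, 0.999, 0.0, -0.0]
wrist_force: [-0.1, -0.3, -0.4]
width: 82.8
grasp_force: 0.0
```

```bash
python3 - <<'E'
from rel import rel
import numpy as np
a=-.209; e=np.array([np.cos(a),np.sin(a)]); f=np.array([-e[1],e[0]]); c=np.array([540.8,6.])
for x in(-85,):
    q=c+e*(x-9.5); print(q); rel([*q,140],np.degrees(a))
E
```

```text
[448.35642531  25.60702678]
t 9.90 shift cm [ 4.14 38.64 -0.2 ] turn [ 0.02 -0.02  6.81] pos [ 454.8 -362.9  320.1] F [-0.05 -0.27 -0.4 ] w 82.8 j6 -2.35
```

In the tool's units: 38.6 cm / 60 = 0.6433, 38 cm / 60 = 0.6333, 6.8 degrees / 120 = 0.0567.

Emit:
send_rows:
  series: [0.0033,0.025,0,0,0,0.0042,1,0.0083,0.0667,0,0,0,0.0083,1,0.0133,0.1167,0,0,0,0.0125,1,0.0183,0.1667,0,0,0,0.0167,1,0.0233,0.2167,0,0,0,0.0208,1,0.0283,0.2667,0,0,0,0.025,1,0.0333,0.3167,0,0,0,0.0292,1,0.0383,0.3667,0,0,0,0.0333,1,0.0433,0.4167,0,0,0,0.0375,1,0.0483,0.4667,0,0,0,0.0417,1,0.0533,0.5167,0,0,0,0.0458,1,0.06,0.5667,0,0,0,0.05,1,0.0667,0.6083,0,0,0,0.0542,1,0.0683,0.6333,0,0,0,0.0567,1,0.0683,0.6433,0,0,0,0.0567,1,0.0683,0.6433,0,0,0,0.0567,1,0.0683,0.6433,0,0,0,0.0567,1,0.0683,0.6433,0,0,0,0.0567,1]

```text
t: 11.4
position: [449.2, 24.0, 319.8]
tool_rot: [0.105, 0.995, -0.0, -0.0]
wrist_force: [-0.2, -1.4, 0.3]
width: 87.0
grasp_force: 0.0
```

```bash
python3 rel.py 448.4 25.6 16 -11.975; python3 - <<'E'
from h import *
p=shot('top');s=shot('scene')
a=cv2.resize(p['color'][110:310,240:520,::-1],None,fx=2,fy=2); b=cv2.resize(s['color'][100:270,190:470,::-1],None,fx=2,fy=2)
cv2.imwrite('pics/c2.png',np.hstack([a[:340,:400],b[:340,:400]]))
E
```

```text
t 11.40 shift cm [ 0.1   0.14 12.16] turn [-0.02 -0.04 -0.03] pos [449.2  24.  319.8] F [-0.23 -1.42  0.29] w 87.0 j6 -1.56
```

View pics/c2.png

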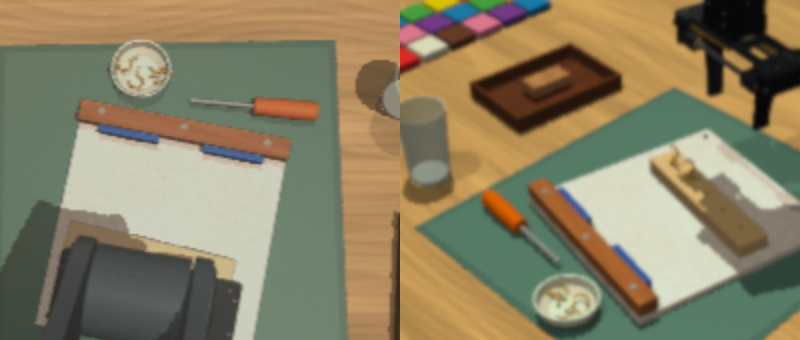

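The block lies flat in the tray at crop (547,80), and the rail and pads are untouched. Lowering behind the rail.

In the tool's units: 12 cm / 60 = 0.2, 11.5 cm / 60 = 0.1917.

Emit:
send_rows:
  series: [0,0,0.0333,0,0,0,1,0,0,0.075,0,0,0,1,0,0,0.1167,0,0,0,1,0,0,0.15,0,0,0,1,0,0,0.175,0,0,0,1,0,0,0.1917,0,0,0,1,0,0,0.2,0,0,0,1,0,0,0.2,0,0,0,1,0,0,0.2,0,0,0,1,0,0,0.2,0,0,0,1]

```text
t: 12.33
position: [449.3, 24.6, 200.8]
tool_rot: [0.104, 0.995, -0.0, 0.001]
wrist_force: [0.9, 0.1, 0.3]
width: 86.7
grasp_force: 0.0
```

```bash
python3 - <<'E'
from rel import rel
import numpy as np
a=-.209; e=np.array([np.cos(a),np.sin(a)]); c=np.array([540.8,6.])
for x in(67-9.5,):  # finger front at rail near face when touching foam: 112-45
    rel([*(c+e*x),16],np.degrees(a))
E
```

```text
t 12.33 shift cm [-15.09   0.09   0.28] turn [ 0.    0.08 -0.01] pos [449.3  24.6 200.8] F [0.89 0.11 0.25] w 86.7 j6 -1.56
```

In the tool's units: -8.5 cm / 60 = -0.1417, -2.3 cm / 60 = -0.0383.

Emit:
send_rows:
  series: [-0.0083,0,0.0033,0,0,0,1,-0.02,0,0.0033,0,0,0,1,-0.0283,0,0.0033,0,0,0,1,-0.0333,0,0.0033,0,0,0,1,-0.0383,0,0.0033,0,0,0,1,-0.0433,0,0.0033,0,0,0,1,-0.0483,0,0.0033,0,0,0,1,-0.055,0,0.0033,0,0,0,1,-0.0633,0,0.0033,0,0,0,1,-0.0717,0,0.0033,0,0,0,1,-0.0817,0,0.0033,0,0,0,1,-0.0917,0,0.0033,0,0,0,1,-0.1017,0,0.0033,0,0,0,1,-0.1117,0,0.0033,0,0,0,1,-0.1217,0,0.0033,0,0,0,1,-0.13,0,0.0033,0,0,0,1,-0.1367,0,0.0033,0,0,0,1,-0.1417,0,0.0033,0,0,0,1,-0.1417,0,0.0033,0,0,0,1,-0.1417,0,0.0033,0,0,0,1]

```text
t: 14.0
position: [532.2, 7.2, 198.2]
tool_rot: [0.104, 0.995, -0.0, 0.0]
wrist_force: [-0.1, -0.6, -0.7]
width: 86.8
grasp_force: 0.0
```

```bash
python3 - <<'E'
from rel import rel
import numpy as np
a=-.209; e=np.array([np.cos(a),np.sin(a)]); c=np.array([540.8,6.])
rel([*(c+e*57.5),16],np.degrees(a))
from fit import *
p=shot('scene')
g=c+e*-15
ms=masks('rail',[*g,34],[p]); print(len(ms)); v,k=fit(ms,[*g,a],(45,220,12,34)); print(v,k, (v[:2]-c)@e,(v[:2]-c)@[-e[1],e[0]])
E
```

```text
t 14.00 shift cm [-6.61  0.06  0.01] turn [-0.    0.01  0.01] pos [532.2   7.2 198.2] F [-0.06 -0.56 -0.66] w 86.8 j6 -1.56
1
[ 5.70029612e+02  1.29372846e+01 -2.21554154e-01] 0.08259463310241699 27.154183018652265 12.850933048268555
```

In the tool's units: -6 cm / 60 = -0.1, -5.5 cm / 60 = -0.0917.

Emit:
send_rows:
  series: [-0.0033,0,0,0,0,0,1,-0.0083,0,0,0,0,0,1,-0.015,0,0,0,0,0,1,-0.0233,0,0,0,0,0,1,-0.0317,0,0,0,0,0,1,-0.04,0,0,0,0,0,1,-0.0483,0,0,0,0,0,1,-0.055,0,0,0,0,0,1,-0.0617,0,0,0,0,0,1,-0.0667,0,0,0,0,0,1,-0.0717,0,0,0,0,0,1,-0.0767,0,0,0,0,0,1,-0.0817,0,0,0,0,0,1,-0.085,0,0,0,0,0,1,-0.0883,0,0,0,0,0,1,-0.0917,0,0,0,0,0,1,-0.095,0,0,0,0,0,1,-0.0983,0,0,0,0,0,1,-0.1,0,0,0,0,0,1,-0.1,0,0,0,0,0,1]

```text
t: 15.77
position: [591.2, -5.2, 198.3]
tool_rot: [0.104, 0.995, -0.0, 0.0]
wrist_force: [0.2, 0.2, -0.9]
width: 87.4
grasp_force: 0.0
```

In the tool's units: -0.3 cm / 60 = -0.005, -0.2 cm / 60 = -0.0033.

Emit:
send_rows:
  series: [-0.0017,0,0,0,0,0,1,-0.0033,0,0,0,0,0,1,-0.005,0,0,0,0,0,1,-0.005,0,0,0,0,0,1,-0.005,0,0,0,0,0,1,-0.005,0,0,0,0,0,1]

```text
t: 16.27
position: [593.9, -5.8, 198.3]
tool_rot: [0.104, 0.995, -0.0, 0.0]
wrist_force: [-0.3, 0.4, 0.2]
width: 86.8
grasp_force: 0.0
```

In the tool's units: -0.3 cm / 60 = -0.005, -0.2 cm / 60 = -0.0033.

Emit:
send_rows:
  series: [-0.0017,0,0,0,0,0,1,-0.0033,0,0,0,0,0,1,-0.005,0,0,0,0,0,1,-0.005,0,0,0,0,0,1,-0.005,0,0,0,0,0,1,-0.005,0,0,0,0,0,1]

```text
t: 16.77
position: [596.0, -6.2, 198.1]
tool_rot: [0.104, 0.995, 0.0, -0.001]
wrist_force: [-3.3, 1.1, 3.0]
width: 87.0
grasp_force: 1.9
```

Emit:
send_rows:
  series: [-0.0017,0,0,0,0,0,1,-0.0033,0,0,0,0,0,1,-0.0033,0,0,0,0,0,1,-0.0033,0,0,0,0,0,1,-0.0033,0,0,0,0,0,1]

```text
t: 17.18
position: [597.5, -6.5, 198.1]
tool_rot: [0.104, 0.995, 0.0, -0.002]
wrist_force: [-6.3, 1.3, 5.1]
width: 87.0
grasp_force: 3.0
```

In the tool's units: -0.15 cm / 60 = -0.0025, -0.05 cm / 60 = -0.0008.

Emit:
send_rows:
  series: [-0.0017,0,-0.0005,0,0,0,1,-0.0025,0,-0.0008,0,0,0,1,-0.0025,0,-0.0008,0,0,0,1,-0.0025,0,-0.0008,0,0,0,1,-0.0025,0,-0.0008,0,0,0,1]

```text
t: 17.6
position: [598.3, -6.7, 198.2]
tool_rot: [0.104, 0.995, 0.0, -0.003]
wrist_force: [-6.7, 0.6, 3.3]
width: 86.9
grasp_force: 3.5
```

```bash
cat > st.py <<'E'
from fit import *
a=-.209; e=np.array([np.cos(a),np.sin(a)]); f=np.array([-e[1],e[0]]); c=np.array([540.8,6.])
np.set_printoptions(precision=2,suppress=True)
L=[]; p=None
for i in range(10):
    p=shot('top' if i<9 else 'scene'); s=bot.sense(); L.append([*s['wrist_force'],*s['moment'],*s['position']])
m=np.mean(L,0); F=m[:2]
# lever: Mz about TCP = d x F
print('t',s['t'],'F ex %.2f ey %.2f z %.2f'%(F@e,F@f,m[2]),'M',m[3:6],'y offset %.1f'%(-m[5]*1000/(F@e)),'tcp in board',(m[6:8]-c)@e,(m[6:8]-c)@f,m[8],'std',np.std(L,0)[:6])
g=c+e*92
ms=masks('rail',[*g,34],[p])
if ms: v,k=fit(ms,[*g,a],(45,220,12,34)); print(v,k,(v[:2]-c)@e,(v[:2]-c)@f)
E
python3 st.py
```

```text
t 18.1 F ex -6.88 ey -0.51 z 3.17 M [ 0.13  1.13 -0.1 ] y offset -14.8 tcp in board 58.85939680074863 -0.4835531254502836 198.15142577631687 std [0.29 0.56 0.42 0.03 0.03 0.04]
[630.32  -2.03  -0.22] 0.21074676513671875 89.23816040828565 10.713895061676038
```

In the tool's units: -0.15 cm / 60 = -0.0025, -0.03 cm / 60 = -0.0005, 0.2 degrees / 120 = 0.0017.

Emit:
send_rows:
  series: [-0.0008,0,-0.0003,0,0,0.0008,1,-0.0017,0,-0.0005,0,0,0.0017,1,-0.0025,0,-0.0005,0,0,0.0017,1,-0.0025,0,-0.0005,0,0,0.0017,1,-0.0025,0,-0.0005,0,0,0.0017,1]

```text
t: 18.57
position: [599.1, -6.7, 198.2]
tool_rot: [0.105, 0.994, 0.0, -0.005]
wrist_force: [-7.7, 0.6, 3.4]
width: 87.5
grasp_force: 4.1
```

```bash
python3 st.py
```

```text
t 19.0667 F ex -8.25 ey -0.20 z 3.42 M [0.3  1.29 0.1 ] y offset 12.4 tcp in board 59.68090135440336 -0.36483552796933405 198.1687770113239 std [0.44 0.46 0.23 0.03 0.03 0.02]
[631.19  -0.18  -0.23] 0.17499101161956787 89.70221991812296 12.703253599328324
```

In the tool's units: -0.1 cm / 60 = -0.0017, -0.05 cm / 60 = -0.0008, -0.8 degrees / 120 = -0.0067.

Emit:
send_rows:
  series: [0,0,0,0,-0.0017,-0.0008,1,0,0,0,0,-0.0033,-0.0008,1,0,0,0,0,-0.005,-0.0008,1,0,0,0,0,-0.0067,-0.0008,1,-0.0008,0,0,0,-0.0067,-0.0008,1,-0.0017,0,0,0,-0.0067,-0.0008,1,-0.0017,0,0,0,-0.0067,-0.0008,1,-0.0017,0,0,0,-0.0067,-0.0008,1,-0.0017,0,0,0,-0.0067,-0.0008,1]

```text
t: 19.87
position: [598.6, -6.7, 198.1]
tool_rot: [0.105, 0.995, -0.0, -0.0]
wrist_force: [-11.5, 1.8, 6.1]
width: 87.2
grasp_force: 5.7
```

```bash
python3 st.py
```

```text
t 20.3667 F ex -11.28 ey -0.98 z 6.42 M [ 0.33  1.89 -0.02] y offset -1.9 tcp in board 59.20221082903153 -0.3894471634180392 198.061894250445 std [0.36 0.28 0.63 0.03 0.02 0.03]
[632.29   0.96  -0.22] 0.1695452332496643 90.54784783979646 14.0566779155916
```

In the tool's units: -0.15 cm / 60 = -0.0025, -0.05 cm / 60 = -0.0008.

Emit:
send_rows:
  series: [0,0,-0.0008,0,0,0,1,0,0,-0.0017,0,0,0,1,-0.0005,0,-0.0025,0,0,0,1,-0.001,0,-0.0025,0,0,0,1,-0.001,0,-0.0025,0,0,0,1,-0.001,0,-0.0025,0,0,0,1]

```text
t: 20.92
position: [599.0, -6.7, 198.2]
tool_rot: [0.105, 0.994, -0.0, -0.001]
wrist_force: [-10.6, 2.0, -1.7]
width: 87.0
grasp_force: 5.0
```

```bash
python3 st.py
```

```text
t 21.4167 F ex -9.87 ey -0.22 z -1.29 M [ 0.32  1.69 -0.01] y offset -1.3 tcp in board 59.544151993438 -0.401438112219281 198.20419710232994 std [0.44 0.33 0.7  0.03 0.02 0.04]
[631.6    1.53  -0.22] 0.15888476371765137 89.74812746993835 14.46589202090439
```

In the tool's units: -0.18 cm / 60 = -0.003, 0.02 cm / 60 = 0.0003, -0.1 degrees / 120 = -0.0008.

Emit:
send_rows:
  series: [-0.001,0,0,0,-0.0004,0,1,-0.002,0,0,0,-0.0008,0,1,-0.003,0,0.0003,0,-0.0008,0,1,-0.003,0,0.0003,0,-0.0008,0,1,-0.003,0,0.0003,0,-0.0008,0,1,-0.003,0,0.0003,0,-0.0008,0,1]

```text
t: 21.97
position: [599.9, -6.9, 198.1]
tool_rot: [0.105, 0.995, -0.0, -0.001]
wrist_force: [-11.6, 1.2, 1.4]
width: 87.0
grasp_force: 6.1
```

```bash
python3 st.py
```

```text
t 22.4667 F ex -12.28 ey -0.44 z 1.60 M [ 0.37  2.05 -0.02] y offset -1.5 tcp in board 60.49602800936449 -0.38953203367867295 198.1339849708072 std [0.26 0.53 0.33 0.02 0.02 0.03]
[631.83   0.01  -0.26] 0.23774677515029907 90.28911458713941 13.031674875743768
```

The push reads 12.3 N along +x, centred within 2 mm, with the tool upright. One look to confirm, then a few hold rows.

Emit:
send_rows:
  series: [0,0,0,0,0,0,1,0,0,0,0,0,0,1,0,0,0,0,0,0,1,0,0,0,0,0,0,1,0,0,0,0,0,0,1,0,0,0,0,0,0,1,0,0,0,0,0,0,1,0,0,0,0,0,0,1,0,0,0,0,0,0,1,0,0,0,0,0,0,1]

```text
t: 23.35
position: [599.9, -6.9, 198.2]
tool_rot: [0.105, 0.995, -0.0, -0.001]
wrist_force: [-12.5, 2.0, 0.9]
width: 87.0
grasp_force: 6.1
```

```bash
python3 st.py; python3 - <<'E'
from h import *
s=shot('scene'); cv2.imwrite('pics/c3.png',cv2.resize(s['color'][110:290,180:430,::-1],None,fx=3,fy=3,interpolation=cv2.INTER_CUBIC))
E
```

```text
t 23.85 F ex -11.97 ey -0.59 z 1.73 M [ 0.39  2.06 -0.01] y offset -1.2 tcp in board 60.493337448491175 -0.39469949248689834 198.1357188440838 std [0.48 0.48 0.37 0.03 0.04 0.04]
[630.84  -0.74  -0.26] 0.23110002279281616 89.47981651142901 12.08539781055584
```

View pics/c3.png

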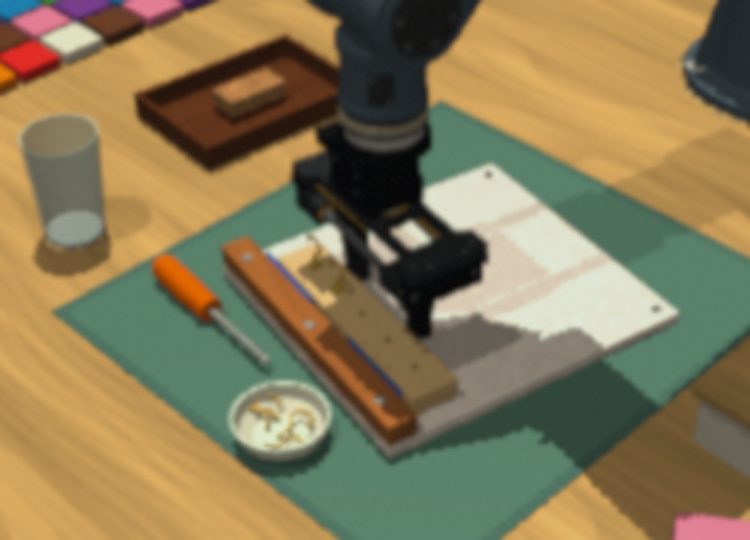

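The picture shows the rail square against both pads, which run as thin blue strips from (280,270) to (390,380). The block is flat in the tray at (250,92), and the dish, screwdriver and tumbler are undisturbed. Handing in.

```bash
python3 -c "
from cell import bot
print(bot.job_done())"
```

```text
the job is handed in; nothing more can be done
None
```

The job is handed in: the sanding block lies flat in the tray, and the arm is still holding the rail square against both foam pads with about 12 N, which by the pads' stiffness is about half thickness each.

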